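# Take the tape roll off its leaning holder

## Robot

A 7-joint arm with a two-finger parallel gripper is mounted at the origin on a cart in front of the work surface, level with it; the furniture and walls round the work are solid. World frame = base frame: x ahead of the robot, y to its left, z up, the work surface at z = 0. Lengths are in m, angles in rad, forces in N, time in s.
With the tool pointing down it reaches from about 0.425 to 0.925 m from the base axis. Payload 6.8 kg.
Tool frame: the origin (TCP) lies on the mounting face of the last link; the fingertips stand 173 mm ahead of it and the grasp point (between the pads) lies 155 mm ahead of it; z points along the fingers, y is the line along which they close (so a half turn about z gives the same grasp; the last joint's range is limited). The gripper opens to 85 mm and grips with 20 to 120 N. Pads are 22 mm wide; open, the fingers measure 114 mm over their backs; the gripper's body (76 mm by 85 mm) begins 54 mm behind the grasp point. The pads swing forward as they close: fully open they stand 13 mm farther back than shut.
Start: joints at [1.238, 0.477, 0.022, 1.555, -0.011, 1.109, -0.083], TCP at [0.15, -0.658, 0.405] pointing down, gripper open.
Joint ranges: [-2.96, 2.96], [-0.34, 2.1], [-1.41, 1.46], [0.24, 2.44], [-1.37, 4.51], [0.17, 1.92], [-2.96, 2.96]. Speed limits (rad/s): [2.39, 2.39, 3.14, 3.14, 3.14, 3.14, 3.14].

## Interface

Orientations are given as a rotation vector (axis times angle).
In Python, from bench import r gives the robot as it stands.
- The arm moves only by the tool carry_out, never from a script. Its argument "moves" is a list of rows, each a list of 5 numbers: the shift along the tool's x, y, z in m, then the turn about the tool's z in rad, then the finger opening in m, from 0 to 0.0854. In form: [[dx, dy, dz, roll, claw], ...]. A call has exactly 8 rows; each row is the pose to reach, as a shift and turn from the pose commanded when the call began, along the tool's axes at that moment; what a row does not reach only later rows make up. A row lasts 1/10 s, in which the tool goes at most 50 mm and 8.59 degrees, less where a joint would pass 70% of its speed; a pose out of reach is approached as far as the arm can. A call with a gripper value outside its range is refused whole. The fingers move at their own pace and stop on an object; "force" is the grip in N (left out, the last holds). Time passes only in rows, so rows that repeat a pose let the fingers close, or fill a call up. It gives the time, the measured TCP pose, the force, the opening and the grip force at its end, in the units of the state.
- r.get_obs(): the state, without advancing time (a new reading comes with each control period).
- r.grab_frame(name): name is "side" or "top" or "wrist"; returns the picture (420x560x3 uint8, red, green, blue); there is no depth.
- r.calibration(name): a dict with "fx", "fy", "cx", "cy" (pixels), "rvec" (rotation vector, rad) and "tvec" (3), from world to camera coordinates, as OpenCV has them. Camera axes: x right, y down, z forward; pixel columns grow to the right and rows downward; lengths in m; the calibration is good to about 2 mm. A picture is of the moment at which its call begins: read the wrist's pose just before it. calibration takes no time and is no camera call; for the wrist camera it gives the pose at the moment of the call.
- r.hand_in(): hands the job in; it is judged then, once.
The state is a dict: "clock": time; "joints": joint angles; "qvel": joint speeds; "tau": joint torques, N m; "tcp_pos": TCP position; "orientation": TCP orientation; "contact_force": force on the tool from outside, world axes, zero at the start; "moment": the same for the moment, N m; "grip_width": finger opening in m; "gripper_force": force on a finger pad.
Only numpy, scipy, OpenCV 4.12 (cv2) and the standard library are available. Lean on these libraries where they do the work, as an engineer would, in place of code of your own. Each camera call takes 0.05 s, during which the arm holds its last target. There are 200 camera calls.

## Task

Slide the roll of tape up and off the open end of its leaning holder and lay it flat in the middle of the notebook, setting it down rather than dropping it. Leave the film can standing where it is.

Things in the scene. Friction and masses are not known exactly. Their poses are not given: they have to be found in the camera images.
- tape_roll: roll of pale tape, a ring 119 mm across, 24 mm thick, hole 66 mm, wall 27 mm; 0.11 to 0.23 kg. Origin: the hole's middle at the face resting on the holder's flange; z along the hole's axis to the open side (other face at z = +24 mm). Hangs loosely on the rod, 18 to 22 mm down the slope, the upper edge of its hole at or near the rod; on the lower side about 40 mm are free between rod and wall
- rod: fixed steel rod, 22 mm thick, 52 mm long, that carries the roll; its foot joins a flange disc (104 mm across, smaller than the roll) on a leaning column, its upper end is open. It leans 26 degrees from vertical, towards the robot give or take 0.45 rad. Origin: centre of the flange's upper face, 105 mm above the desk; z along the rod to its open end; -x straight down the flange's slope, y level
- rod_tip (a point): middle of the rod's open end, 52 mm along the rod from the flange
- tape_holder: the holder's weighted foot plate, 170 x 110 x 14 mm, of dark steel, fixed to the desk. Origin at its underside, 25 mm nearer its front edge than its middle; the rod leans towards its -x
- notebook: spiral-bound white notebook lying on the desk, 210 mm (x) by 153 mm (y), loose, 0.35 kg. Origin: middle of its underside; z up; the paper's upper face is 12 mm above it
- film_can: small dark film can with grey cap, 34 mm across and 51 mm high, standing between holder and notebook towards the back; origin: middle of its underside. Bystander
Things that resemble listed ones, but are neither listed nor needed, are in the scene too. Of the things like the tape_roll, leave any that is yellow; of the rest the smaller one is meant.

How it is judged:
On the way:
1. the roll has been drawn off the open end of the rod: its lower face is past the tip (z of tape_roll in the frame of rod above 0.055 m), for 0.1 s.
At the end, for the whole second after the job is handed in: The roll lies flat (within 0.1 rad, either face up) and at rest on the notebook, its middle within 55 mm of the notebook's middle along the notebook's long side and within 40 mm along its short side, and the notebook lies flat ((angle between tape_roll's own z axis and vertical below 0.1 rad or angle between tape_roll's own z axis and vertical above 3.04 rad) and x of tape_roll in the frame of notebook between -0.055 and 0.055 m and y of tape_roll in the frame of notebook between -0.04 and 0.04 m and height (world z) of tape_roll between 0.008 and 0.042 m and contact force between tape_roll and notebook above 0.3 N and angle between notebook's own z axis and vertical below 0.06 rad and linear speed of tape_roll below 0.02 m/s); the robot touches nothing.
It fails at once if the roll is dropped or thrown: it moves faster than 0.7 m/s while no finger touches it (a fall of some 25 mm) (linear speed of tape_roll above 0.7 m/s and contact force between tape_roll and the fingers below 0.02 N).
It fails at once if the film can is pushed more than 30 mm or tipped (distance of film_can from where it was at the start of the episode above 0.03 m or angle between film_can's own z axis and vertical above 0.35 rad).
It also fails if it takes over 51 s, if anything falls off the work surface, if the arm or the gripper's body presses on something with over 40 N, if the wrist force passes 120 N, or if a joint passes its speed limit or range.

## Working session

There is one attempt and no reset: what is moved stays moved. The work goes in short steps, Python scripts to look and compute and a tool call to move; the robot and the scene stay as the last step left them, time stands still between calls to the robot, and variables do not carry over. Pictures are saved under pics/ and viewed, at most 10 in all, crops included, and the job is handed in when it is done.

Besides the shell and the picture viewer there is one more tool, called after "Call:" in YAML: its name, and indented under it one key for each argument. carry_out: Moves the arm, as the interface text tells. Its arguments: {"type":"object","properties":{"moves":{"type":"array","items":{"type":"array","items":{"type":"number"}}},"force":{"type":"number"}},"required":["moves"]}

```bash
mkdir -p pics; ls
python3 - <<'E'
from bench import r
import cv2,numpy as np
for n in("side","top"):
    im=r.grab_frame(n); cv2.imwrite(f"pics/{n}0.png",im[:,:,::-1])
    c=r.calibration(n); R=cv2.Rodrigues(np.array(c['rvec']))[0]; print(n,{k:np.round(v,3) for k,v in c.items()}, "pos",-R.T@np.array(c['tvec']))
o=r.get_obs(); print(o)
E
```

```text
pics
side {'fx': np.float64(453.28), 'fy': np.float64(453.28), 'cx': np.float64(280.485), 'cy': np.float64(210.316), 'rvec': array([ 2.046,  0.595, -0.348]), 'tvec': array([-0.597, -0.108,  1.542])} pos [ 1.25118426 -0.83468135  0.69542546]
top {'fx': np.float64(482.692), 'fy': np.float64(482.692), 'cx': np.float64(275.367), 'cy': np.float64(204.947), 'rvec': array([ 2.161, -2.137,  0.126]), 'tvec': array([-0.018,  0.702,  1.319])} pos [ 0.52657654 -0.026896    1.39828532]
{'clock': 0.1, 'joints': array([ 1.23790569,  0.47772068,  0.02235594,  1.5563592 , -0.01150924,
        1.10935158, -0.08311193]), 'qvel': array([ 6.90579957e-05, -1.46161375e-03,  1.37737118e-03, -3.84792642e-03,
       -1.59226545e-04,  1.48882237e-03, -6.37849706e-04]), 'tau': array([ 4.51032261e-03, -5.97754598e+01,  1.61338136e+00, -2.81952006e+01,
        1.27304904e-02,  5.00726906e-03,  6.28831685e-05]), 'tcp_pos': array([ 0.15040385, -0.65776368,  0.403818  ]), 'orientation': array([-3.12010057e+00, -3.52156428e-01,  4.92291202e-04]), 'contact_force': array([ 0.06517385,  0.07617279, -0.28441139]), 'moment': array([-0.00637386, -0.01547752,  0.02141137]), 'gripper_force': 0.0, 'grip_width': 0.08561507094597294}
```

View pics/top0.png

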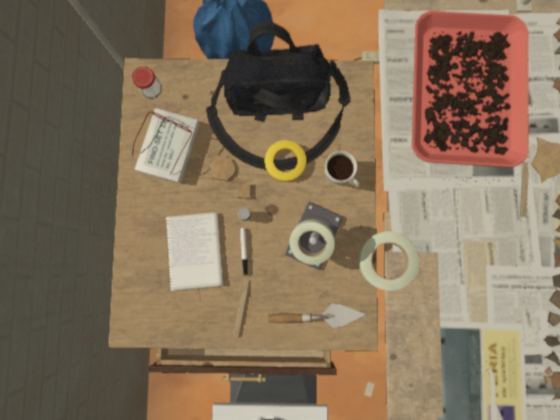

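View pics/side0.png

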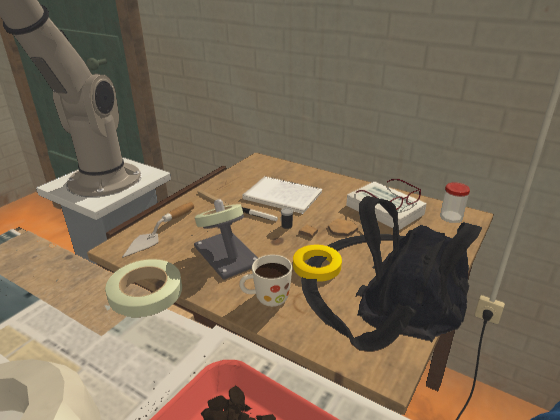

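Top view: the pale ring on the holder is at (312,242), the notebook at (194,251), the film can at (245,213) and the foot plate at about (315,235). The larger pale ring at (389,261) and the yellow ring at (286,160) are decoys. In the side view the roll is at (219,217).

```bash
cat > h.py <<'E'
import cv2,numpy as np
from bench import r
def cam(c):
    R=cv2.Rodrigues(np.array(c['rvec'],float))[0]; t=np.array(c['tvec'],float)
    return np.array([[c['fx'],0,c['cx']],[0,c['fy'],c['cy']],[0,0,1]]),R,t
def onplane(c,uv,z):
    K,R,t=cam(c); p=-R.T@t
    uv=np.atleast_2d(uv); d=(R.T@np.linalg.inv(K)@np.c_[uv,np.ones(len(uv))].T).T
    return p+d*((z-p[2])/d[:,2])[:,None]
def tri(c1,a,c2,b):
    P=[K@np.c_[R,t] for K,R,t in (cam(c1),cam(c2))]
    X=cv2.triangulatePoints(P[0],P[1],np.array(a,float),np.array(b,float))[:,0]; return X[:3]/X[3]
def proj(c,X):
    K,R,t=cam(c); return cv2.projectPoints(np.atleast_2d(X).astype(float),np.array(c['rvec'],float),t,K,None)[0][:,0]
def comp(mask,seed):
    n,l,s,ce=cv2.connectedComponentsWithStats(mask.astype(np.uint8))
    x,y,w,h=seed
    sub=l[y:y+h,x:x+w]; k=np.bincount(sub[sub>0]).argmax(); return (l==k).astype(np.uint8)
E
python3 - <<'E'
from h import *
ct,cs=r.calibration("top"),r.calibration("side")
T=cv2.imread("pics/top0.png");S=cv2.imread("pics/side0.png")
out=[]
for im,box in((T,(285,215,55,55)),(S,(190,198,60,35))):
    b,g,rr=[im[:,:,i].astype(int) for i in range(3)]
    m=(g>120)&(g>b+12)&(g>=rr-3)
    q=np.zeros_like(m);x,y,w,h=box;q[y:y+h,x:x+w]=m[y:y+h,x:x+w]
    k=comp(q,box);cn=max(cv2.findContours(k,0,1)[0],key=len)
    e=cv2.fitEllipse(cv2.convexHull(cn)); print(k.sum(),cv2.boundingRect(cn),e); out.append(e[0])
X=tri(ct,out[0],cs,out[1]);print("roll body",X,proj(ct,X),proj(cs,X))
# plate
hsv=cv2.cvtColor(T,cv2.COLOR_BGR2HSV)
b,g,rr=[T[:,:,i].astype(int) for i in range(3)]
m=(T.max(2)<110)&(rr-b<12);q=np.zeros_like(m);q[198:275,280:350]=m[198:275,280:350]
ys,xs=np.nonzero(comp(q,(300,205,40,25)));W=onplane(ct,np.c_[xs,ys],0.014)
print("plate",cv2.minAreaRect(W[:,:2].astype(np.float32)))
# notebook
m=(T.min(2)>140);q=np.zeros_like(m);q[205:300,160:228]=m[205:300,160:228]
k=cv2.morphologyEx(q.astype(np.uint8),cv2.MORPH_CLOSE,np.ones((5,5)))
ys,xs=np.nonzero(comp(k,(180,230,30,40)));W=onplane(ct,np.c_[xs,ys],0.012)
print("nb",cv2.minAreaRect(W[:,:2].astype(np.float32)))
print("can",onplane(ct,[245,213],.051))
big=np.vstack([np.hstack([cv2.resize(T[195:280,275:355],None,fx=5,fy=5,interpolation=2),np.zeros((425,0,3),np.uint8)])])
s=cv2.resize(S[190:280,185:265],None,fx=5,fy=5,interpolation=2)[:425]
cv2.imwrite("pics/crop.png",np.hstack([big,s])); print(cv2.Rodrigues(r.get_obs()['orientation'])[0])
E
```

```text
915 (289, 219, 46, 46) ((311.5299987792969, 242.11094665527344), (44.3455924987793, 45.26815414428711), 145.8266143798828)
489 (195, 205, 48, 21) ((217.88072204589844, 215.3482208251953), (15.326445579528809, 53.061649322509766), 76.22199249267578)
roll body [ 0.59511675 -0.10903177  0.10337972] [[311.67242012 242.27081773]] [[218.13881579 215.32510516]]
plate ((0.6711639165878296, -0.14288336038589478), (0.103458471596241, 0.05289563536643982), 66.81687927246094)
nb ((0.5722033381462097, 0.2249882072210312), (0.21081675589084625, 0.1460305154323578), 6.046281814575195)
can [[0.67793616 0.07505964 0.051     ]]
[[ 9.74842524e-01  2.22894152e-01 -5.00182117e-04]
 [ 2.22894679e-01 -9.74841160e-01  1.63574133e-03]
 [-1.23000939e-04 -1.70607814e-03 -9.99998537e-01]]
```

View pics/crop.png

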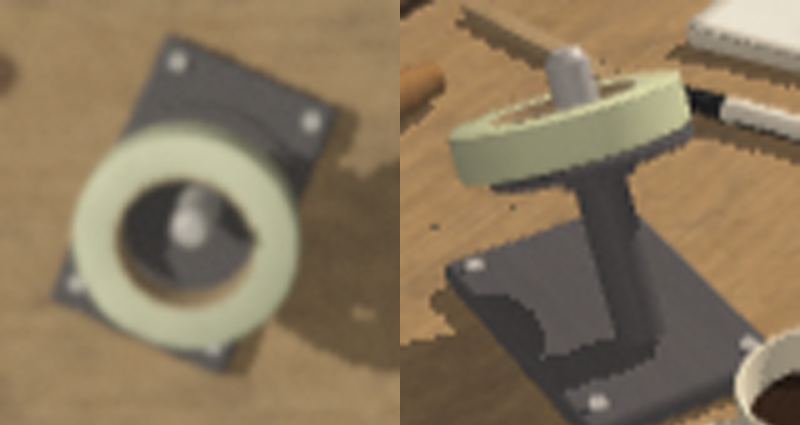

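The crop shows the roll on the leaning rod. The plate corners are at top pixels (309,202), (343,216), (321,269) and (285,255), and the rod tip at top (312.6,241) and side (219,201).

Run:
```python
from h import *
ct,cs=r.calibration("top"),r.calibration("side")
W=onplane(ct,[[309.4,202],[343,216],[320.6,269.4],[285.4,255]],.014)[:,:2];print(W)
for i in range(4): print(np.linalg.norm(W[i]-W[i-1]))
ax=(W[0]+W[1]-W[2]-W[3])/2; ax/=np.linalg.norm(ax); a=np.arctan2(ax[1],ax[0]); print("plate yaw",a, "mid",W.mean(0))
tip=tri(ct,[312.6,241],cs,[219,201]);print("tip tri",tip,"tip at z .152",onplane(ct,[312.6,241],.152))
o=W.mean(0)-.025*ax; print("origin",o)
x=np.r_[ax,0];y=np.array([-ax[1],ax[0],0]);l=np.radians(26)
rz=-np.sin(l)*x+np.cos(l)*np.array([0,0,1]);rx=np.cross(y,rz)
tip=onplane(ct,[312.6,241],.152)[0]
fl=tip-.052*rz; fl2=fl.copy()
print("rz",rz,"rx",rx,"y",y,"flange from tip",fl)
body=fl-.02*rx+.012*rz; print("roll body pred",body,"meas at that z",onplane(ct,[311.53,242.1],body[2]))
```

```text
[[ 0.71606221 -0.10789323]
 [ 0.67637414 -0.20466628]
 [ 0.5232085  -0.14019306]
 [ 0.56274985 -0.03988195]]
0.16772063707681265
0.10459524940046876
0.16618215798819228
0.1078231730577019
plate yaw -0.40802121087197807 mid [ 0.61959868 -0.12315863]
tip tri [ 0.59777223 -0.1074804   0.14443412] tip at z .152 [[ 0.59583922 -0.10832906  0.152     ]]
origin [ 0.59665098 -0.11323878]
rz [-0.40238429  0.17394294  0.89879405] rx [ 0.82501006 -0.35663587  0.43837115] y [0.39679376 0.91790779 0.        ] flange from tip [ 0.6167632  -0.11737409  0.10526271]
roll body pred [ 0.59543439 -0.10815406  0.10728082] meas at that z [[ 0.59536109 -0.10840367  0.10728082]]
```

Call:
carry_out:
  moves:
    - [0.035, -0.029, 0, 0.06, 0.05]
    - [0.07, -0.058, 0, 0.12, 0.05]
    - [0.105, -0.087, 0, 0.18, 0.05]
    - [0.14, -0.116, 0, 0.24, 0.05]
    - [0.175, -0.145, 0, 0.3, 0.05]
    - [0.21, -0.174, 0, 0.36, 0.05]
    - [0.245, -0.203, 0, 0.42, 0.05]
    - [0.28, -0.232, 0, 0.47, 0.05]
  force: 60

```text
clock: 0.9
tcp_pos: [0.3724, -0.3677, 0.4045]
orientation: [-3.117, 0.388, 0.001]
contact_force: [0.2, 0.0, 0.5]
grip_width: 0.0499
gripper_force: 0.0
```

Call:
carry_out:
  moves:
    - [0.019, -0.044, 0, 0, 0.05]
    - [0.038, -0.088, 0, 0, 0.05]
    - [0.057, -0.132, 0, 0, 0.05]
    - [0.076, -0.176, 0, 0, 0.05]
    - [0.095, -0.22, 0, 0, 0.05]
    - [0.114, -0.264, 0, 0, 0.05]
    - [0.133, -0.308, 0, 0, 0.05]
    - [0.151, -0.352, 0, 0, 0.05]

```text
clock: 1.7
tcp_pos: [0.6045, -0.063, 0.4044]
orientation: [3.118, -0.384, -0.001]
contact_force: [0.7, -0.8, -0.1]
grip_width: 0.0498
gripper_force: 0.0
```

Run:
```python
from h import *
c=r.calibration("wrist"); o=r.get_obs(); im=r.grab_frame("wrist"); c=r.calibration("wrist")
print(o['tcp_pos'],o['orientation'])
B=im[:,:,::-1].copy(); cv2.imwrite("pics/w1raw.png",B)
rz=np.array([-.402,.174,.899]);rx=np.array([.825,-.357,.438]);y=np.array([.397,.918,0]);b=np.array([.5954,-.1083,.1073])+.012*rz
th=np.linspace(0,2*np.pi,60)[:,None]
for R in(.033,.0595):
    cv2.polylines(B,[proj(c,b+R*(np.cos(th)*rx+np.sin(th)*y)).astype(int)],True,(0,0,255),1)
tip=np.array([.5958,-.1083,.152]);p=proj(c,tip)[0];cv2.circle(B,tuple(int(v) for v in p),4,(255,0,0),1)
g=proj(c,[.605,-.063,.105])[0];cv2.circle(B,tuple(int(v) for v in g),4,(0,255,0),1);print(p,g)
cv2.imwrite("pics/w1.png",B)
```

```text
[ 0.60446986 -0.06304858  0.40440556] [ 3.11779236e+00 -3.84472133e-01 -6.84135258e-04]
[376.37573151 217.42493466] [299.79526033 199.39641   ]
```

View pics/w1.png

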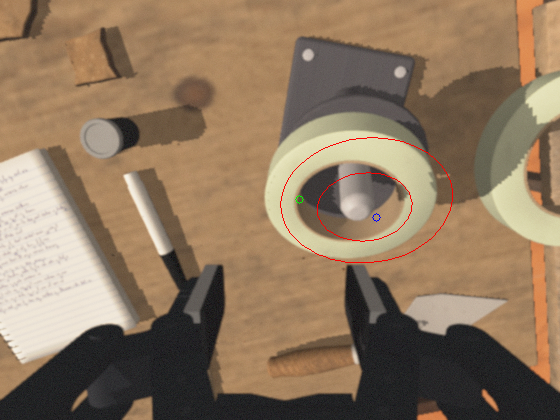

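```bash
cat > ov.py <<'E'
from h import *
c=r.calibration("wrist"); o=r.get_obs(); im=r.grab_frame("wrist")
print(o['tcp_pos'],np.abs(o['qvel']).max())
B=im[:,:,::-1].copy(); cv2.imwrite("pics/w2raw.png",B)
b,g,rr=[B[:,:,i].astype(int) for i in range(3)]
m=(g>120)&(g>b+12)&(g>=rr-3); m[:,465:]=0
k=comp(m,(260,100,180,160)); cs,hi=cv2.findContours(k,cv2.RETR_CCOMP,1)
cs=sorted(cs,key=cv2.contourArea)[-2:]
for q in cs: print(cv2.contourArea(q),cv2.fitEllipse(q))
rz=np.array([-.402,.174,.899]);rx=np.array([.825,-.357,.438]);y=np.array([.397,.918,0]);b=np.array([.5954,-.1083,.1073])+.012*rz
th=np.linspace(0,2*np.pi,60)[:,None]
print("pred top hole",cv2.fitEllipse(proj(c,b+.033*(np.cos(th)*rx+np.sin(th)*y)).astype(np.float32)))
print("pred tip",proj(c,[.5958,-.1083,.152]))
e=cv2.fitEllipse(cs[0]); print("hole centre on z",onplane(c,e[0],b[2]-.008),b)
t=onplane(c,[356,206],.152); print("tip from wrist",t)
E
python3 ov.py
```

```text
[ 0.60792517 -0.05422246  0.40451286] 0.14130428799097755
24.0 ((386.8401184082031, 129.267578125), (5.685899257659912, 6.802504539489746), 132.33226013183594)
536.0 ((423.5800476074219, 192.73818969726562), (61.22292709350586, 159.32562255859375), 148.5868377685547)
pred top hole ((364.7592468261719, 206.95462036132812), (67.94146728515625, 94.76811981201172), 84.18950653076172)
pred tip [[376.37573151 217.42493466]]
hole centre on z [[ 0.64157576 -0.13275508  0.110088  ]] [ 0.590576 -0.106212  0.118088]
tip from wrist [[ 0.60607151 -0.0972729   0.152     ]]
```

The arm was still moving while that picture was taken: the frame was taken 9 mm before the calibration pose, which explains the offset. I'll descend partway and let it settle.

Call:
carry_out:
  moves:
    - [0, 0, 0.02, 0, 0.05]
    - [0, 0, 0.04, 0, 0.05]
    - [0, 0, 0.05, 0, 0.05]
    - [0, 0, 0.05, 0, 0.05]
    - [0, 0, 0.05, 0, 0.05]
    - [0, 0, 0.05, 0, 0.05]
    - [0, 0, 0.05, 0, 0.05]
    - [0, 0, 0.05, 0, 0.05]

```text
clock: 2.6
tcp_pos: [0.6038, -0.0647, 0.3554]
orientation: [-3.118, 0.384, -0.002]
contact_force: [-0.6, 0.1, 0.1]
grip_width: 0.0499
gripper_force: 0.0
```

```bash
sed -i 's/^m=.*/m=(g>105)\&(g>b+10)\&(g>=rr-4); m[:,455:]=0; m[265:]=0/' ov.py
cat >> ov.py <<'E'
for R in(.033,.0595):
    cv2.polylines(B,[proj(c,b+R*(np.cos(th)*rx+np.sin(th)*y)).astype(int)],True,(0,0,255),1)
for P,col in(([.5958,-.1083,.152],(255,0,0)),([.605,-.063,.115],(0,255,0)),(o['tcp_pos']-[0,0,.168],(255,0,255))):
    p=proj(c,P)[0];print(p);cv2.circle(B,tuple(int(v) for v in p),4,col,1)
cv2.imwrite("pics/w2.png",B)
E
python3 ov.py
```

```text
[ 0.60380195 -0.06468856  0.35539839] 0.0037192311919697937
158.5 ((344.87628173828125, 138.365966796875), (11.689708709716797, 21.056262969970703), 106.4310073852539)
10331.5 ((360.136474609375, 201.62466430664062), (150.8224639892578, 179.60780334472656), 62.36911392211914)
pred top hole ((360.120361328125, 226.98233032226562), (78.40787506103516, 114.8170394897461), 85.47537994384766)
pred tip [[373.9956276  244.39411995]]
hole centre on z [[ 0.64430974 -0.10979077  0.110088  ]] [ 0.590576 -0.106212  0.118088]
tip from wrist [[ 0.61762358 -0.10334868  0.152     ]]
[373.9956276  244.39411995]
[281.78057248 223.58155055]
[285.33954544 284.04454662]
```

View pics/w2.png

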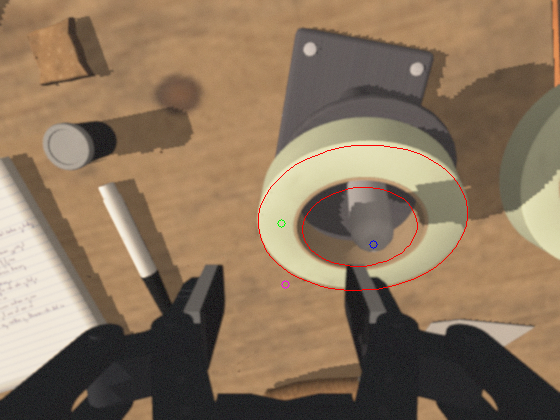

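Now the prediction matches to within 2 mm: the grasp point is on the left wall at (281,223) and the rod tip at (373,238). I'm descending with the opening narrowed.

Call:
carry_out:
  moves:
    - [0.002, 0, 0.0, 0, 0.042]
    - [0.002, 0, 0.015, 0, 0.042]
    - [0.002, 0, 0.03, 0, 0.042]
    - [0.002, 0, 0.045, 0, 0.042]
    - [0.002, 0, 0.055, 0, 0.042]
    - [0.002, 0, 0.06, 0, 0.042]
    - [0.002, 0, 0.06, 0, 0.042]
    - [0.002, 0, 0.06, 0, 0.042]

```text
clock: 3.45
tcp_pos: [0.6055, -0.0647, 0.2945]
orientation: [-3.118, 0.384, 0.001]
contact_force: [-1.1, 2.2, -2.3]
grip_width: 0.0423
gripper_force: 1.3
```

Run:
```python
from h import *
im=r.grab_frame("wrist")[:,:,::-1]; s=r.grab_frame("side")[:,:,::-1]
s=cv2.resize(s[120:260,150:290],(420,420),interpolation=2); o=cv2.resize(im,(380,285))
C=np.zeros((420,800,3),np.uint8);C[:285,:380]=o;C[:,380:]=s;cv2.imwrite("pics/w3.png",C)
```

```text
(no output)
```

View pics/w3.png

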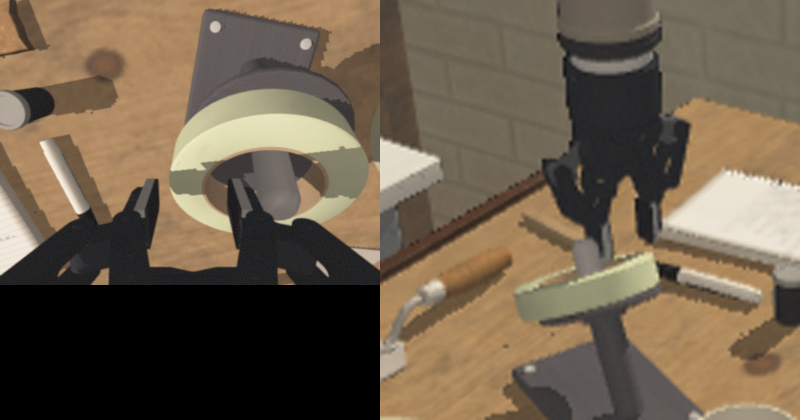

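The pads straddle the wall. The slight +y force (2.2 N) suggests the inner finger's back is brushing the rod, so I'll shift outward a few mm and go down.

Call:
carry_out:
  moves:
    - [-0.001, -0.003, 0.0, 0, 0.04]
    - [-0.002, -0.003, 0.0, 0, 0.04]
    - [-0.002, -0.003, 0.005, 0, 0.04]
    - [-0.002, -0.003, 0.01, 0, 0.04]
    - [-0.002, -0.003, 0.015, 0, 0.04]
    - [-0.002, -0.003, 0.019, 0, 0.04]
    - [-0.002, -0.003, 0.019, 0, 0.04]
    - [-0.002, -0.003, 0.019, 0, 0.04]

```text
clock: 4.35
tcp_pos: [0.6049, -0.0619, 0.2806]
orientation: [3.116, -0.386, 0.004]
contact_force: [-14.7, 2.1, 40.4]
grip_width: 0.0396
gripper_force: 16.5
```

Call:
carry_out:
  moves:
    - [0, 0, -0.007, 0, 0.04]
    - [0, 0, -0.012, 0, 0.04]
    - [0, 0, -0.012, 0, 0.04]
    - [0, 0, -0.012, 0, 0.04]
    - [0, 0, -0.012, 0, 0.04]
    - [0, 0, -0.012, 0, 0.04]
    - [0, 0, -0.012, 0, 0.04]
    - [0, 0, -0.012, 0, 0.04]

```text
clock: 5.15
tcp_pos: [0.6044, -0.0618, 0.2875]
orientation: [3.118, -0.384, -0.0]
contact_force: [0.3, 0.8, -0.5]
grip_width: 0.0401
gripper_force: 0.0
```

Run:
```python
from h import *
c=r.calibration("wrist");o=r.get_obs();print(o['tcp_pos'],o['contact_force'])
B=r.grab_frame("wrist")[:,:,::-1].copy()
cv2.imwrite("pics/w4.png",cv2.resize(B[150:420,150:510],(800,600),interpolation=2))
```

```text
[ 0.60436174 -0.06175703  0.28749589] [ 0.30774625  0.75079012 -0.48021824]
```

View pics/w4.png

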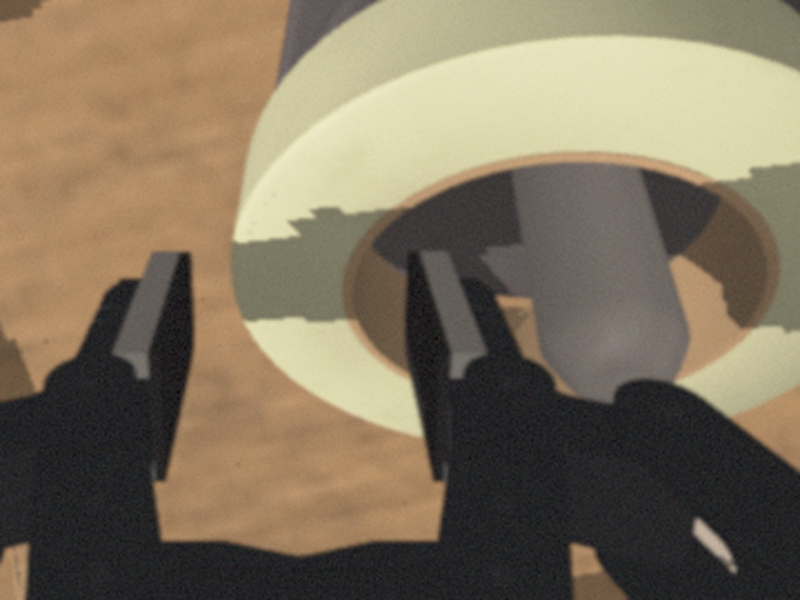

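The inner finger is inside the hole. What stopped the descent was probably the inner knuckle on the rod tip, since the tip lies 47 mm along the closing line. I'll move 2 mm outward, narrow the opening so the knuckle retreats, and go down gently.

Call:
carry_out:
  moves:
    - [0.002, -0.002, 0, 0, 0.034]
    - [0.002, -0.002, 0, 0, 0.034]
    - [0.002, -0.002, 0.002, 0, 0.034]
    - [0.002, -0.002, 0.004, 0, 0.034]
    - [0.002, -0.002, 0.006, 0, 0.034]
    - [0.002, -0.002, 0.008, 0, 0.034]
    - [0.002, -0.002, 0.009, 0, 0.034]
    - [0.002, -0.002, 0.009, 0, 0.034]

```text
clock: 6.0
tcp_pos: [0.6072, -0.0601, 0.2799]
orientation: [-3.118, 0.384, -0.003]
contact_force: [-1.5, 0.7, 8.6]
grip_width: 0.0341
gripper_force: 1.0
```

Call:
carry_out:
  moves:
    - [0, 0, 0, 0, 0.02]
    - [0, 0, 0, 0, 0.02]
    - [0, 0, 0, 0, 0.02]
    - [0, 0, 0, 0, 0.02]
    - [0, 0, 0, 0, 0.02]
    - [0, 0, 0, 0, 0.02]
    - [0, 0, 0, 0, 0.02]
    - [0, 0, 0, 0, 0.02]
  force: 60

```text
clock: 6.8
tcp_pos: [0.6071, -0.0599, 0.2791]
orientation: [-3.118, 0.384, -0.001]
contact_force: [-0.3, 1.1, 5.5]
grip_width: 0.0198
gripper_force: 16.8
```

Run:
```python
from h import *
c=r.calibration("wrist");o=r.get_obs();print(o['tcp_pos'],o['contact_force'],o['moment'])
B=r.grab_frame("wrist")[:,:,::-1].copy();s=r.grab_frame("side")[:,:,::-1]
s=cv2.resize(s[150:250,180:280],(400,400),interpolation=2)
C=np.zeros((400,800,3),np.uint8);C[:300,:400]=cv2.resize(B[150:420,150:510],(400,300));C[:,400:]=s
cv2.imwrite("pics/w5.png",C)
```

```text
[ 0.60707643 -0.05994265  0.27913424] [-0.33369843  1.11323166  5.45204424] [0.17242455 0.10307523 0.04043583]
```

View pics/w5.png

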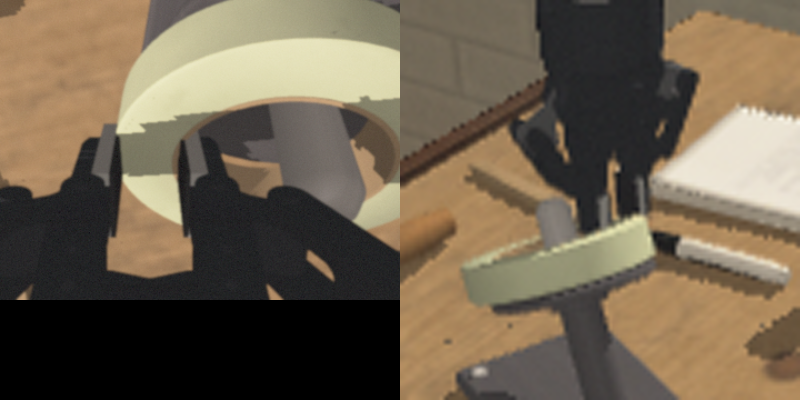

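Run:
```python
from h import *
c=r.calibration("wrist");o=r.get_obs();R=cv2.Rodrigues(o['orientation'])[0];p=o['tcp_pos']
K,Rc,t=cam(c);print("cam in tool",R.T@(-Rc.T@t-p),"look",R.T@Rc[2],c['fx'],c['cx'])
for d in(.13,.155,.16,.165,.17,.175):
    for x in(.011,):
        P=[p+R@np.array([x,s*.0099,d]) for s in(-1,1)]; q=proj(c,P); print(d,((q-[150,150])/.9).round(0).tolist())
# full-crop scale 400/360
rz=np.array([-.402,.174,.899]);rx=np.array([.825,-.357,.438]);y=np.array([.397,.918,0]);b=np.array([.5954,-.1083,.1073])+.012*rz
u=-.208*rx+.978*y
print("wall top in/out",((proj(c,[b+.033*u,b+.0595*u])-[150,150])/.9).tolist(), [R.T@(b+k*u-p) for k in(.033,.0595)])
```

```text
cam in tool [ 0.07485923 -0.00042647  0.03019992] look [-2.98303194e-01  1.93619358e-04  9.54471145e-01] 375.2099952186302 284.31301267270305
0.13 [[115.0, 180.0], [187.0, 180.0]]
0.155 [[121.0, 138.0], [180.0, 138.0]]
0.16 [[122.0, 131.0], [179.0, 131.0]]
0.165 [[122.0, 125.0], [178.0, 125.0]]
0.17 [[123.0, 119.0], [177.0, 119.0]]
0.175 [[124.0, 113.0], [177.0, 113.0]]
wall top in/out [[194.49236711076966, 167.94805023289706], [122.4929134282361, 166.07128329307568]] [array([-0.00580209,  0.01609049,  0.16405684]), array([-0.00648084, -0.01029123,  0.16648489])]
```

The jaws closed to 19.8 mm, so the pads aren't round the wall. The geometry shows the grasp sat about 5 mm too far upslope and 3 mm too far out, so the inner pad's corner rested on the roll's face. I'll lift, correct and retry.

Call:
carry_out:
  moves:
    - [0, 0, -0.006, 0, 0.03]
    - [0, 0, -0.012, 0, 0.038]
    - [-0.003, 0.002, -0.012, 0, 0.038]
    - [-0.005, 0.003, -0.012, 0, 0.038]
    - [-0.005, 0.003, -0.012, 0, 0.038]
    - [-0.005, 0.003, -0.008, 0, 0.038]
    - [-0.005, 0.003, -0.004, 0, 0.038]
    - [-0.005, 0.003, -0.001, 0, 0.038]

```text
clock: 7.7
tcp_pos: [0.6013, -0.062, 0.28]
orientation: [3.118, -0.384, -0.0]
contact_force: [-8.8, 0.8, 26.4]
grip_width: 0.0377
gripper_force: 3.8
```

Call:
carry_out:
  moves:
    - [0, 0, 0, 0, 0.038]
    - [0, 0, 0.002, 0, 0.038]
    - [0, 0, 0.003, 0, 0.038]
    - [0, 0, 0.004, 0, 0.038]
    - [0, 0, 0.005, 0, 0.038]
    - [0, 0, 0.005, 0, 0.038]
    - [0, 0, 0.005, 0, 0.038]
    - [0, 0, 0.005, 0, 0.038]

```text
clock: 8.5
tcp_pos: [0.6014, -0.0619, 0.2796]
orientation: [3.116, -0.386, 0.003]
contact_force: [-16.6, 2.1, 40.4]
grip_width: 0.0379
gripper_force: 7.9
```

Run:
```python
from h import *
o=r.get_obs();F=o['contact_force'];M=o['moment'];p=o['tcp_pos'];print(p,F,M,o['gripper_force'])
# line of action: r = F x M/|F|^2 + s F ; evaluate at heights
for name,ref in(("tcp",p),("world",0*p)):
    r0=np.cross(F,M)/(F@F)
    for z in(.112,.157):
        s=(z-ref[2]-r0[2])/F[2]; print(name,z,ref+r0+s*F)
```

```text
[ 0.60141465 -0.06185899  0.27956829] [-16.56712283   2.11295842  40.43335225] [-1.33636204  3.03420189 -0.79479153] 7.943782627698965
tcp 0.112 [ 0.59493397 -0.10443432  0.112     ]
tcp 0.157 [ 0.57649571 -0.10208272  0.157     ]
world 0.112 [-0.12103073 -0.02796571  0.112     ]
world 0.157 [-0.13946898 -0.02561411  0.157     ]
```

The moment puts the contact at y≈-0.104, so it is the inner knuckle on the rod's tip, which limits depth to a TCP height of about 0.281. On the level side of the ring (φ=0) the wall is 4 mm higher, so I'll move there, aligned with the rod's y axis.

Call:
carry_out:
  moves:
    - [0, 0, -0.01, 0, 0.038]
    - [0, 0, -0.02, 0, 0.038]
    - [0.005, 0, -0.022, 0.06, 0.038]
    - [0.01, 0, -0.022, 0.12, 0.038]
    - [0.013, 0, -0.022, 0.16, 0.037]
    - [0.013, 0, -0.022, 0.16, 0.037]
    - [0.013, 0, -0.018, 0.16, 0.037]
    - [0.013, 0, -0.015, 0.16, 0.037]

```text
clock: 9.3
tcp_pos: [0.6136, -0.0651, 0.2891]
orientation: [3.078, -0.631, -0.001]
contact_force: [-0.6, -0.6, -0.1]
grip_width: 0.0371
gripper_force: 0.0
```

Call:
carry_out:
  moves:
    - [0, 0, 0, 0, 0.037]
    - [0, 0, 0.001, 0, 0.037]
    - [0, 0, 0.002, 0, 0.037]
    - [0, 0, 0.004, 0, 0.037]
    - [0, 0, 0.006, 0, 0.037]
    - [0, 0, 0.007, 0, 0.037]
    - [0, 0, 0.007, 0, 0.037]
    - [0, 0, 0.007, 0, 0.037]

```text
clock: 10.1
tcp_pos: [0.6139, -0.0651, 0.2828]
orientation: [-3.077, 0.632, -0.0]
contact_force: [-0.7, 0.3, 1.6]
grip_width: 0.0371
gripper_force: 0.4
```

```bash
cat > chk.py <<'E'
from h import *
o=r.get_obs();F=o['contact_force'];M=o['moment'];p=o['tcp_pos'];R=cv2.Rodrigues(o['orientation'])[0]
print(p,F.round(1),M.round(2),"yaxis",R[:,1].round(3))
r0=np.cross(F,M)/(F@F)
for z in(.112,.157): print(z,p+r0+(z-p[2]-r0[2])/F[2]*F)
rz=np.array([-.402,.174,.899]);rx=np.array([.825,-.357,.438]);y=np.array([.397,.918,0]);b=np.array([.5954,-.1083,.1073])+.012*rz
for k in(.033,.0595): print("wall top",k,(R.T@(b+k*y-p)).round(4))
print("rod tip",(R.T@(np.array([.5958,-.1083,.152])-p)).round(4))
E
python3 chk.py
```

```text
[ 0.61386174 -0.06511193  0.28278564] [-0.7  0.3  1.6] [-0.04  0.09  0.02] yaxis [-0.394 -0.919 -0.   ]
0.112 [ 0.63709836 -0.11464471  0.112     ]
0.157 [ 0.61818216 -0.10553884  0.157     ]
wall top 0.033 [-0.0051  0.014   0.1647]
wall top 0.0595 [-0.005  -0.0126  0.1647]
rod tip [0.0004 0.0468 0.1308]
```

Call:
carry_out:
  moves:
    - [0, 0, 0.001, 0, 0.02]
    - [0, 0, 0.001, 0, 0.02]
    - [0, 0, 0.001, 0, 0.02]
    - [0, 0, 0.001, 0, 0.02]
    - [0, 0, 0.001, 0, 0.02]
    - [0, 0, 0.001, 0, 0.02]
    - [0, 0, 0.001, 0, 0.02]
    - [0, 0, 0.001, 0, 0.02]
  force: 60

```text
clock: 10.9
tcp_pos: [0.614, -0.0648, 0.2821]
orientation: [-3.077, 0.632, -0.001]
contact_force: [-1.1, 2.3, 5.1]
grip_width: 0.0212
gripper_force: 47.7
```

Call:
carry_out:
  moves:
    - [0, 0, 0, 0, 0.012]
    - [0, 0, 0, 0, 0.012]
    - [0, 0, 0, 0, 0.012]
    - [0, 0, 0, 0, 0.012]
    - [0, 0, 0, 0, 0.012]
    - [0, 0, 0, 0, 0.012]
    - [0, 0, 0, 0, 0.012]
    - [0, 0, 0, 0, 0.012]
  force: 60

```text
clock: 11.7
tcp_pos: [0.614, -0.0648, 0.2821]
orientation: [-3.077, 0.632, -0.001]
contact_force: [-0.8, 2.7, 4.5]
grip_width: 0.0206
gripper_force: 55.8
```

Run:
```python
from h import *
B=r.grab_frame("wrist")[:,:,::-1].copy();s=r.grab_frame("side")[:,:,::-1]
s=cv2.resize(s[160:240,190:270],(400,400),interpolation=2)
C=np.zeros((400,800,3),np.uint8);C[:400,:400]=cv2.resize(B[190:370,190:370],(400,400));C[:,400:]=s
cv2.imwrite("pics/w6.png",C)
```

```text
(no output)
```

View pics/w6.png

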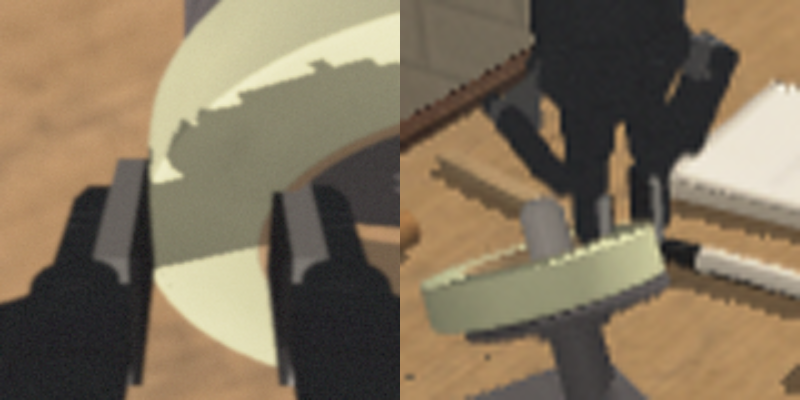

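Both pads now pinch the wall at the tips: outer edge at (150,200), inner edge at (275,220) in the crop, with 56 N of grip. I'm drawing it up along the rod.

Call:
carry_out:
  moves:
    - [0, 0, -0.004, 0, 0.01]
    - [0, 0, -0.008, 0, 0.01]
    - [-0.002, 0, -0.013, 0, 0.01]
    - [-0.004, 0, -0.018, 0, 0.01]
    - [-0.006, 0, -0.022, 0, 0.01]
    - [-0.008, 0, -0.027, 0, 0.01]
    - [-0.01, 0, -0.031, 0, 0.01]
    - [-0.012, 0, -0.036, 0, 0.01]
  force: 70

```text
clock: 12.6
tcp_pos: [0.6026, -0.0603, 0.318]
orientation: [3.077, -0.632, -0.0]
contact_force: [0.5, 0.4, -1.1]
grip_width: 0.02
gripper_force: 65.1
```

Call:
carry_out:
  moves:
    - [-0.003, 0, -0.006, 0, 0.01]
    - [-0.006, 0, -0.012, 0, 0.01]
    - [-0.009, 0, -0.018, 0, 0.01]
    - [-0.012, 0, -0.025, 0, 0.01]
    - [-0.015, 0, -0.031, 0, 0.01]
    - [-0.019, 0, -0.038, 0, 0.01]
    - [-0.022, 0, -0.045, 0, 0.01]
    - [-0.022, 0, -0.05, 0, 0.01]

```text
clock: 13.4
tcp_pos: [0.5823, -0.0515, 0.3685]
orientation: [-3.077, 0.632, -0.001]
contact_force: [1.0, 0.2, -0.9]
grip_width: 0.0205
gripper_force: 65.2
```

Run:
```python
from h import *
B=r.grab_frame("wrist")[:,:,::-1].copy();s=r.grab_frame("side")[:,:,::-1]
s=cv2.resize(s[120:260,150:290],(400,400),interpolation=2)
C=np.zeros((400,800,3),np.uint8);C[:300,:400]=cv2.resize(B,(400,300));C[:,400:]=s
cv2.imwrite("pics/w7.png",C)
```

```text
(no output)
```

View pics/w7.png

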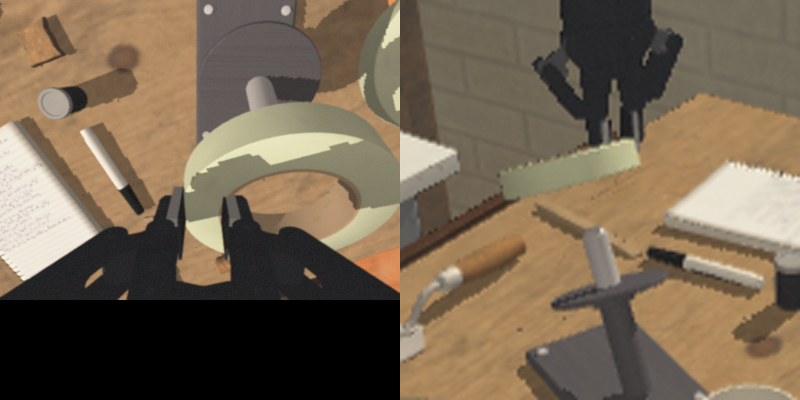

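The roll is clear of the rod and held, tilted as expected; the rod tip is visible below it in the side view. I'm carrying it to the notebook.

Call:
carry_out:
  moves:
    - [-0.004, -0.01, -0.01, 0, 0.01]
    - [-0.012, -0.03, -0.02, 0, 0.01]
    - [-0.022, -0.055, -0.02, 0, 0.01]
    - [-0.032, -0.08, -0.02, 0, 0.01]
    - [-0.042, -0.105, -0.02, 0, 0.01]
    - [-0.052, -0.13, -0.02, 0, 0.01]
    - [-0.062, -0.155, -0.02, 0, 0.01]
    - [-0.072, -0.18, -0.02, 0, 0.01]

```text
clock: 14.3
tcp_pos: [0.5872, 0.1441, 0.3881]
orientation: [-3.077, 0.631, 0.0]
contact_force: [0.3, -0.3, -1.3]
grip_width: 0.0197
gripper_force: 65.3
```

Call:
carry_out:
  moves:
    - [-0.01, -0.025, 0, 0, 0.01]
    - [-0.02, -0.05, 0, 0, 0.01]
    - [-0.03, -0.075, 0, 0, 0.01]
    - [-0.038, -0.095, 0.01, 0, 0.01]
    - [-0.044, -0.11, 0.03, 0, 0.01]
    - [-0.047, -0.117, 0.05, 0, 0.01]
    - [-0.047, -0.117, 0.07, 0, 0.01]
    - [-0.047, -0.117, 0.08, 0, 0.01]

```text
clock: 15.1
tcp_pos: [0.5894, 0.2691, 0.306]
orientation: [3.076, -0.63, -0.004]
contact_force: [-0.0, -0.5, -1.6]
grip_width: 0.0199
gripper_force: 65.4
```

Call:
carry_out:
  moves:
    - [0, 0, 0.01, 0, 0.01]
    - [0, 0, 0.02, 0, 0.01]
    - [0, 0, 0.03, 0, 0.01]
    - [0, 0, 0.04, 0, 0.01]
    - [0, 0, 0.045, 0, 0.01]
    - [0, 0, 0.045, 0, 0.01]
    - [0, 0, 0.045, 0, 0.01]
    - [0, 0, 0.045, 0, 0.01]

```text
clock: 15.9
tcp_pos: [0.5905, 0.2683, 0.2633]
orientation: [-3.077, 0.632, -0.001]
contact_force: [0.3, -0.1, -1.3]
grip_width: 0.0204
gripper_force: 65.4
```

```bash
cat > roll.py <<'E'
from h import *
ct,cs=r.calibration("top"),r.calibration("side")
T=r.grab_frame("top")[:,:,::-1];S=r.grab_frame("side")[:,:,::-1]
cv2.imwrite("pics/t9.png",T);cv2.imwrite("pics/s9.png",S)
p=r.get_obs()['tcp_pos'];print(p,r.get_obs()['contact_force'].round(1))
out=[]
for im,c in((T,ct),(S,cs)):
    b,g,rr=[im[:,:,i].astype(int) for i in range(3)]
    m=(g>100)&(g>b+14)&(g>=rr-3)
    e=proj(c,p+[-.0186,-.0435,-.1748])[0]; x,y=int(e[0])-42,int(e[1])-42
    q=np.zeros_like(m);q[y:y+84,x:x+84]=m[y:y+84,x:x+84]
    k=comp(cv2.morphologyEx(q.astype(np.uint8),cv2.MORPH_CLOSE,np.ones((3,3))),(x,y,84,84)); cn=max(cv2.findContours(k,0,1)[0],key=len)
    f=cv2.fitEllipse(cv2.convexHull(cn));print("exp",e,"area",k.sum(),"box",cv2.boundingRect(cn),[np.round(v,1) for v in f]);out.append(f[0])
print("tri",tri(ct,out[0],cs,out[1])); print(onplane(ct,out[0],.024))
E
python3 roll.py
```

```text
[0.5904925  0.26823277 0.26322914] [ 1.1  0.4 -1.9]
exp [188.01655663 249.76359003] area 751 box (170, 228, 42, 45) [array([189.4, 250. ]), array([41.2, 44.4]), np.float64(160.4)]
exp [282.09336885 169.03916041] area 289 box (264, 163, 37, 16) [array([281. , 170.2]), array([10.6, 42.6]), np.float64(75.7)]
tri [0.57091344 0.22099789 0.08589518]
[[0.57344558 0.23302711 0.024     ]]
```

Call:
carry_out:
  moves:
    - [0, 0, 0.008, 0, 0.01]
    - [0, 0, 0.016, 0, 0.01]
    - [0, 0, 0.024, 0, 0.01]
    - [0, 0, 0.03, 0, 0.01]
    - [0, 0, 0.035, 0, 0.01]
    - [0, 0, 0.038, 0, 0.01]
    - [0, 0, 0.04, 0, 0.01]
    - [0, 0, 0.042, 0, 0.01]
  force: 40

```text
clock: 16.8
tcp_pos: [0.5908, 0.2681, 0.221]
orientation: [-3.077, 0.632, -0.002]
contact_force: [0.9, -0.7, 1.2]
grip_width: 0.0201
gripper_force: 64.5
```

Call:
carry_out:
  moves:
    - [0, 0, 0.001, 0, 0.01]
    - [0, 0, 0.002, 0, 0.01]
    - [0, 0, 0.003, 0, 0.01]
    - [0, 0, 0.004, 0, 0.01]
    - [0, 0, 0.005, 0, 0.01]
    - [0, 0, 0.006, 0, 0.01]
    - [0, 0, 0.006, 0, 0.01]
    - [0, 0, 0.006, 0, 0.01]
  force: 30

```text
clock: 17.6
tcp_pos: [0.5913, 0.2681, 0.2156]
orientation: [-3.076, 0.632, -0.004]
contact_force: [3.5, -1.6, 6.0]
grip_width: 0.0203
gripper_force: 64.4
```

Call:
carry_out:
  moves:
    - [0, 0, 0.001, 0, 0.01]
    - [0, 0, 0.002, 0, 0.01]
    - [0, 0, 0.003, 0, 0.01]
    - [0, 0, 0.004, 0, 0.01]
    - [0, 0, 0.005, 0, 0.01]
    - [0, 0, 0.006, 0, 0.01]
    - [0, 0, 0.007, 0, 0.01]
    - [0, 0, 0.008, 0, 0.01]
  force: 30

```text
clock: 18.4
tcp_pos: [0.5928, 0.268, 0.2094]
orientation: [-3.074, 0.633, -0.009]
contact_force: [5.8, -2.7, 16.7]
grip_width: 0.0205
gripper_force: 69.2
```

```bash
python3 roll.py
```

```text
[0.59281588 0.26791435 0.20944983] [ 4.9 -2.8 15.9]
exp [191.7891664  249.64196612] area 693 box (175, 229, 39, 43) [array([193.6, 249.1]), array([39. , 44.6]), np.float64(172.1)]
exp [282.77133325 184.79732058] area 373 box (264, 178, 38, 16) [array([282.6, 185.2]), array([16.1, 41.5]), np.float64(83.8)]
tri [0.57602318 0.21948202 0.03589152]
[[0.57608929 0.22135279 0.024     ]]
```

The roll is pivoting flat (centre now 36 mm up, tilt about 12°). I'm continuing gently with a lighter grip.

Call:
carry_out:
  moves:
    - [0, 0, 0, 0, 0.019]
    - [0, 0, 0.001, 0, 0.019]
    - [0, 0, 0.002, 0, 0.019]
    - [0, 0, 0.003, 0, 0.019]
    - [0, 0, 0.004, 0, 0.019]
    - [0, 0, 0.005, 0, 0.019]
    - [0, 0, 0.006, 0, 0.019]
    - [0, 0, 0.006, 0, 0.019]
  force: 20

```text
clock: 19.3
tcp_pos: [0.5933, 0.2679, 0.2036]
orientation: [-3.074, 0.634, -0.011]
contact_force: [7.0, -3.0, 15.0]
grip_width: 0.0205
gripper_force: 70.9
```

```bash
python3 roll.py
```

```text
[0.59330044 0.26789712 0.20370665] [ 6.6 -2.7 14.1]
exp [192.17148904 249.54570242] area 673 box (176, 229, 39, 42) [array([193.8, 249. ]), array([39.3, 44. ]), np.float64(165.0)]
exp [282.90880761 186.4621433 ] area 391 box (265, 179, 37, 17) [array([282.6, 186.3]), array([18.3, 40.9]), np.float64(88.3)]
tri [0.57638859 0.21937292 0.03230295]
[[0.57655662 0.2207666  0.024     ]]
```

Call:
carry_out:
  moves:
    - [0, 0, 0.001, 0, 0.019]
    - [0, 0, 0.002, 0, 0.019]
    - [0, 0, 0.003, 0, 0.019]
    - [0, 0, 0.004, 0, 0.019]
    - [0, 0, 0.005, 0, 0.019]
    - [0, 0, 0.005, 0, 0.019]
    - [0, 0, 0.005, 0, 0.019]
    - [0, 0, 0.005, 0, 0.019]
  force: 20

```text
clock: 20.2
tcp_pos: [0.5933, 0.2674, 0.1987]
orientation: [-3.074, 0.635, -0.011]
contact_force: [6.1, -4.4, 15.3]
grip_width: 0.0201
gripper_force: 71.7
```

```bash
python3 roll.py
```

```text
[0.59331687 0.26742191 0.19873371] [ 6.  -3.9 16.8]
exp [192.65669597 249.60716293] area 650 box (179, 229, 36, 43) [array([193.7, 249.4]), array([40.3, 43.7]), np.float64(170.5)]
exp [282.8403998  187.92541341] area 440 box (264, 178, 38, 21) [array([282.3, 187.6]), array([21.1, 39.8]), np.float64(91.7)]
tri [0.57512305 0.22052362 0.02676729]
[[0.575284  0.2210712 0.024    ]]
```

Call:
carry_out:
  moves:
    - [0, 0, 0.001, 0, 0.021]
    - [0, 0, 0.001, 0, 0.024]
    - [0, 0, 0.001, 0, 0.028]
    - [0, 0, 0.001, 0, 0.032]
    - [0, 0, 0.001, 0, 0.036]
    - [0, 0, 0.001, 0, 0.04]
    - [0, 0, 0.001, 0, 0.042]
    - [0, 0, 0.001, 0, 0.042]

```text
clock: 21.1
tcp_pos: [0.5902, 0.2682, 0.1946]
orientation: [3.077, -0.632, -0.0]
contact_force: [0.5, 0.4, 0.6]
grip_width: 0.042
gripper_force: 0.0
```

```bash
python3 roll.py
```

```text
[0.59028592 0.26814814 0.19467406] [-0.2 -0.4  0.2]
exp [192.62414579 250.72445732] area 640 box (177, 229, 38, 43) [array([194.3, 250.1]), array([38.5, 43.9]), np.float64(171.6)]
exp [282.15806876 188.73209884] area 475 box (264, 177, 38, 25) [array([282.1, 188.9]), array([24.4, 39.2]), np.float64(89.5)]
tri [0.57383228 0.21975485 0.02214128]
[[0.57333609 0.21908979 0.024     ]]
```

Released, lying at z≈0.022–0.024. No contact, so I'm lifting away.

Call:
carry_out:
  moves:
    - [0, 0, -0.005, 0, 0.042]
    - [0, 0, -0.015, 0, 0.042]
    - [0, 0, -0.03, 0, 0.042]
    - [0, 0, -0.05, 0, 0.042]
    - [0, 0, -0.08, 0, 0.042]
    - [0, 0, -0.11, 0, 0.042]
    - [0, 0, -0.14, 0, 0.042]
    - [0, 0, -0.16, 0, 0.042]

```text
clock: 22.0
tcp_pos: [0.5906, 0.2684, 0.3589]
orientation: [-3.075, 0.632, -0.005]
contact_force: [-0.2, 0.0, 1.1]
grip_width: 0.042
gripper_force: 0.0
```

Call:
carry_out:
  moves:
    - [0, -0.03, 0, 0, 0.042]
    - [0, -0.07, 0, 0, 0.042]
    - [0, -0.1, 0, 0, 0.042]
    - [0, -0.12, 0, 0, 0.042]
    - [0, -0.12, 0, 0, 0.042]
    - [0, -0.12, 0, 0, 0.042]
    - [0, -0.12, 0, 0, 0.042]
    - [0, -0.12, 0, 0, 0.042]

```text
clock: 22.8
tcp_pos: [0.6378, 0.3769, 0.3552]
orientation: [3.076, -0.634, 0.001]
contact_force: [0.6, -1.2, -0.3]
grip_width: 0.042
gripper_force: 0.0
```

Run:
```python
from h import *
ct,cs=r.calibration("top"),r.calibration("side")
T=r.grab_frame("top")[:,:,::-1];S=r.grab_frame("side")[:,:,::-1]; T0=cv2.imread("pics/top0.png")
b0=np.array([.5735,.2195,.024]);th=np.linspace(0,2*np.pi,60)
pts=lambda R,z:np.c_[b0[0]+R*np.cos(th),b0[1]+R*np.sin(th),0*th+z]
for n,im,c in(("top",T,ct),("side",S,cs)):
    b,g,rr=[im[:,:,i].astype(int) for i in range(3)]; m=(g>100)&(g>b+14)&(g>=rr-3)
    e=proj(c,b0)[0].astype(int);q=np.zeros_like(m);q[e[1]-42:e[1]+42,e[0]-42:e[0]+42]=m[e[1]-42:e[1]+42,e[0]-42:e[0]+42]
    k=comp(q,(e[0]-42,e[1]-42,84,84));cn=max(cv2.findContours(k,0,1)[0],key=len)
    pr=np.vstack([proj(c,pts(.0595,.012)),proj(c,pts(.0595,.036))]).astype(np.float32)
    print(n,"seen",cv2.boundingRect(cn),cv2.fitEllipse(cv2.convexHull(cn)),"flat pred",cv2.boundingRect(pr),cv2.fitEllipse(cv2.convexHull(pr)))
m=(T.min(2)>140)|((T[:,:,1]>100)&(T[:,:,1].astype(int)>T[:,:,0].astype(int)+14)&(T[:,:,1]>=T[:,:,2]-3));q=np.zeros_like(m);q[205:300,160:228]=m[205:300,160:228]
k=cv2.morphologyEx(q.astype(np.uint8),cv2.MORPH_CLOSE,np.ones((5,5)));ys,xs=np.nonzero(comp(k,(170,220,40,60)))
print("nb",cv2.minAreaRect(onplane(ct,np.c_[xs,ys],.012)[:,:2].astype(np.float32)))
print("can diff",np.abs(T[200:225,235:256].astype(int)-T0[200:225,235:256]).mean())
o=r.get_obs();print(o['clock'],o['tcp_pos'],o['contact_force'])
```

```text
top seen (171, 229, 44, 43) ((192.59751892089844, 250.53782653808594), (42.74335861206055, 43.53554916381836), 73.42865753173828) flat pred (172, 228, 44, 44) ((193.96487426757812, 250.1258544921875), (42.41012191772461, 43.41334533691406), 76.62483215332031)
side seen (264, 178, 37, 24) ((281.9765625, 188.96246337890625), (24.137880325317383, 39.23161315917969), 89.69757080078125) flat pred (262, 176, 39, 26) ((281.7634582519531, 188.72454833984375), (25.110671997070312, 41.115379333496094), 89.58837890625)
nb ((0.5723512768745422, 0.22489050030708313), (0.21109330654144287, 0.14625337719917297), 6.045077323913574)
can diff 4.55047619047619
22.9 [0.63777082 0.3773696  0.35513871] [-0.57486299 -0.25964824  0.19351742]
```

The roll is flat and centred to within a few mm, the notebook hasn't moved, and the can is in place. I'm handing in.

```bash
python3 -c "
from bench import r
print(r.hand_in())"
```

```text
the job is handed in; nothing more can be done
None
```

The tape roll is off its rod and lying flat within a few mm of the notebook's middle, the film can hasn't visibly moved, and the job is handed in at about 23 s; while finding the grip, the fingers twice pressed on the holder or roll at a measured 40.4 N, right at the 40 N limit, and the hand-in returned no verdict.

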